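# Level the spring inspection stage

### The arm

A 7-joint arm with a two-finger parallel gripper is mounted at the origin on the work surface. World frame = base frame: x ahead of the robot, y to its left, z up, the work surface at z = 0. Lengths are in m, angles in rad, forces in N, time in s.
With the tool pointing down it reaches from about 0.425 to 0.825 m from the base axis. Payload 3.6 kg.
Tool frame: the origin (TCP) lies at the very end of the fingers, on their centre line; the grasp point (between the pads) lies 19 mm behind it; z points along the fingers, x is the direction in which the jaws open and shut, and the axes are right-handed (so a half turn about z gives the same grasp; the last joint's range is limited). The gripper opens to 85 mm and grips with 20 to 120 N. Pads are 22 mm wide; open, the fingers measure 114 mm over their backs; the gripper's body (76 mm by 85 mm) begins 54 mm behind the grasp point. The pads swing forward as they close: fully open they stand 13 mm farther back than shut.
Start: joints at [-1.312, 0.615, -0.013, 1.423, 0.008, 1.103, -0.04], TCP at [0.183, 0.624, 0.231] pointing down, gripper open.
Joint ranges: [-3.12, 3.12], [-0.3, 2.06], [-1.34, 1.32], [0.26, 2.42], [-1.36, 4.5], [0.01, 1.98], [-2.84, 2.84]. Speed limits (rad/s): [2.79, 2.79, 3.14, 3.14, 3.14, 3.14, 3.14].

### API

Orientations are given as [roll, pitch, yaw] about the fixed x, y, z axes, in that order (R = Rz(yaw) Ry(pitch) Rx(roll)).
In Python, from rig import * gives the robot as it stands.
- The arm moves only by the shell command python3 -m handwheel 'ROWS'. ROWS is JSON, a list of rows, each a list of 5 numbers: the finger opening in cm, from 0 to 8.54, then the shift along the world's x, y, z in cm, then the turn about the world's z in degrees. A call has 1 to 12 rows; each row shifts and turns the commanded pose from where the row before left it; what a row does not reach is not made up. A row lasts 1/12 s, in which the tool goes at most 41.7 mm and 7.16 degrees, less where a joint would pass 70% of its speed; a pose out of reach is approached as far as the arm can. A call is refused whole if a number of a shift passes 4.17 or a number of a turn 7.16, either way. A call with a gripper value outside its range is refused whole. The fingers move at their own pace and stop on an object; the grip force is fixed at half the most. Time passes only in rows, so rows that do not move let the fingers close. It gives the time, the measured TCP pose, the force and the opening at its end, in the units of the state.
- get_obs(): the state, without advancing time (a new reading comes with each control period).
- read_camera(name): name is "side" or "top"; returns a dict with "color" (480x640x3 uint8, red, green, blue), "fx", "fy", "cx", "cy" (pixels), "R" (3x3) and "t" (3): a world point X has camera coordinates R X + t. Camera axes: x right, y down, z forward; pixel columns grow to the right and rows downward; lengths in m; the calibration is good to about 2 mm. A picture is of the moment at which its call begins. There is no depth.
- sign_off(): hands the job in, once; it reports no verdict.
The state is a dict: "time_s": time; "joint_pos": joint angles; "joint_velocities": joint speeds; "joint_torque": joint torques, N m; "position": TCP position; "tcp_rot": TCP orientation; "force": force on the tool from outside, world axes, zero at the start; "moment": the same for the moment, N m; "gripper_width": finger opening in m.
Only numpy, scipy, OpenCV 4.12 (cv2) and the standard library are available. Lean on these libraries where they do the work, as an engineer would, in place of code of your own. Each camera call takes 0.05 s, during which the arm holds its last target.

### The job

The small inspection stage on the bench is out of level. Turn its two winged foot screws, in turn and as far as each needs, until in both of its tubular spirit levels the bubble lies wholly between the two black lines, then let go and leave it so. Each screw moves the bubble of the level that lies between it and the domed pivot foot.

Things in the scene. Friction and masses are not known exactly. Their poses are not given: they have to be found in the camera images.
- screw_a (a point): Middle of the black wing grip (46 long, 14 thick, 32 mm high) of foot screw A, 106 mm above the bench. x along the grip, y across it, z up. It turns on the spot about z (0.06 N m), without rising, and stays where left; stops lie over 0.4 rad beyond what is needed. Clockwise from above lifts this corner: bubble A moves towards this screw by 25 mm per rad; anticlockwise, back.
- screw_b (a point): Middle of the black wing grip (46 long, 14 thick, 32 mm high) of foot screw B (like A), 106 mm above the bench. x along the grip, y across it, z up. It turns on the spot about z (0.06 N m), without rising, and stays where left; stops lie over 0.4 rad beyond what is needed. Clockwise from above lifts this corner: bubble B moves towards this screw by 25 mm per rad; anticlockwise, back.
- bubble_a (a joint): Bubble A: offset in m of the 22 mm pale bubble from the middle of tubular vial A, + towards screw A; 0 is level. Vial: dark case 120 x 28 mm, top 75 mm above the bench, yellow-green window, two black lines 45 mm apart; fixed on the plate midway between the pivot foot and screw A, 90 mm from each. Starts at -0.034 to 0.034. The plate: 250 mm square aluminium, top at 61 mm.
- bubble_b (a joint): Bubble B: offset in m of the 22 mm pale bubble from the middle of tubular vial B, + towards screw B; 0 is level. Vial: dark case 120 x 28 mm, top 75 mm above the bench, yellow-green window, two black lines 45 mm apart; fixed on the plate midway between the pivot foot and screw B, 90 mm from each. Starts at -0.033 to -0.018. Pivot foot: low domed nut at the corner between A and B; not turned.

How it is judged:
By the outcome, as a careful person would: the job done as asked, in the order asked, and still so for the second after the job is handed in, with the robot touching nothing.
It also fails if it takes over 43 s, if anything falls off the work surface, if the arm or the gripper's body presses on something with over 40 N, if the wrist force passes 120 N, or if a joint passes its speed limit or range.

## Working session

There is one attempt and no reset: what is moved stays moved. The work goes in short steps, Python scripts to look and compute and a shell command to move; the robot and the scene stay as the last step left them, time stands still between calls to the robot, and variables do not carry over. Pictures are saved under pics/ and viewed, and the job is handed in when it is done.

```bash
mkdir -p pics
python3 - <<'E'
from rig import *
import cv2
for n in("top","side"):
    c=read_camera(n); cv2.imwrite(f"pics/{n}0.png",c["color"][:,:,::-1]); print(n,c["fx"],c["cx"],c["cy"],c["R"],c["t"])
o=get_obs();print(o["time_s"],o["position"],o["tcp_rot"],o["gripper_width"])
E
```

```text
top 463.3809284032482 321.324076184229 246.15177813958326 [[ 0.00578853 -0.99985469  0.01603379]
 [-0.99609406 -0.00717804 -0.08800619]
 [ 0.08810849 -0.01546174 -0.99599088]] [0.02727365 0.56495764 0.73427482]
side 554.9181949767772 318.13553901580264 234.8210123611602 [[-0.95260336 -0.30421354 -0.00097752]
 [-0.16054261  0.50544154 -0.84779415]
 [ 0.25840454 -0.80745463 -0.53032454]] [0.54986915 0.17680031 0.62433881]
0.1 [0.18243791 0.6231694  0.23025919] [3.14151623e+00 2.27874543e-03 1.28606070e+00] 0.085500142656419
```

View pics/top0.png

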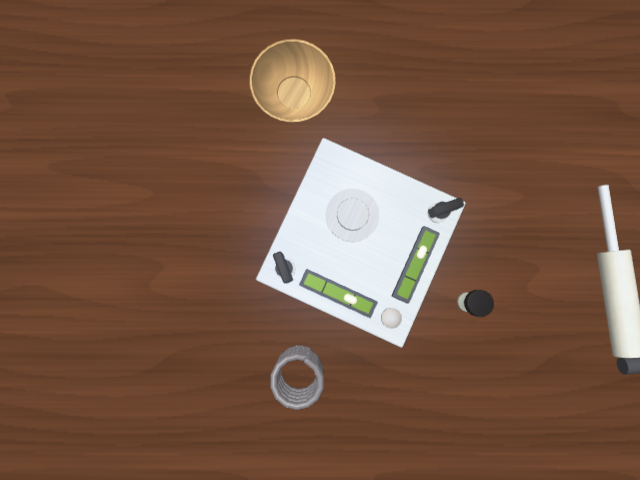

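View pics/side0.png

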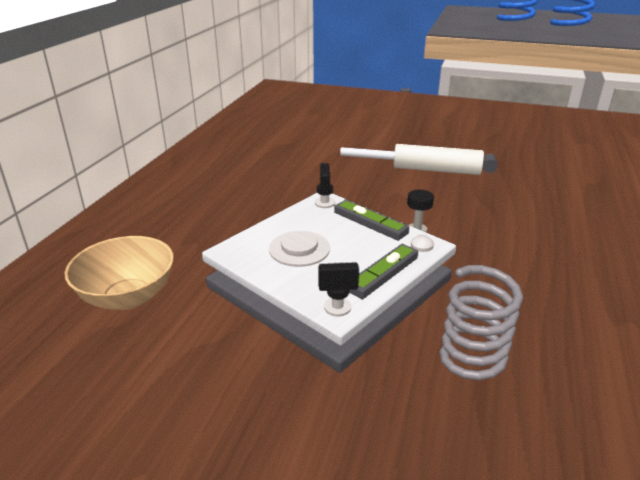

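```bash
cat > h.py <<'E'
from rig import *
import cv2, numpy as np
def ray(c,u,v,z):
    d=np.array([(u-c["cx"])/c["fx"],(v-c["cy"])/c["fy"],1]);R=np.array(c["R"]);t=np.array(c["t"])
    o=-R.T@t; d=R.T@d; return o+d*(z-o[2])/d[2]
def proj(c,X):
    p=np.array(c["R"])@X+c["t"]; return c["fx"]*p[0]/p[2]+c["cx"],c["fy"]*p[1]/p[2]+c["cy"]
def crop(c,x0,y0,w,h,k,name):
    cv2.imwrite(name,cv2.resize(c["color"][y0:y0+h,x0:x0+w,::-1],None,fx=k,fy=k,interpolation=cv2.INTER_CUBIC))
E
python3 - <<'E'
from h import *
c=read_camera("top"); crop(c,260,190,210,150,3.8,"pics/topz.png")
m=c["color"].max(2)
g=(m<60).astype(np.uint8)
n,l,s,ce=cv2.connectedComponentsWithStats(g)
for i in range(1,n):
    if s[i,4]>30: 
        r=cv2.minAreaRect(np.argwhere(l==i)[:,::-1].astype(np.float32)); print(s[i],r)
E
```

```text
[464 290  29  26 596] ((478.0, 302.5), (25.0, 28.0), 90.0)
[617 358  11  16 135] ((622.0, 365.5), (15.0, 10.0), 90.0)
```

View pics/topz.png

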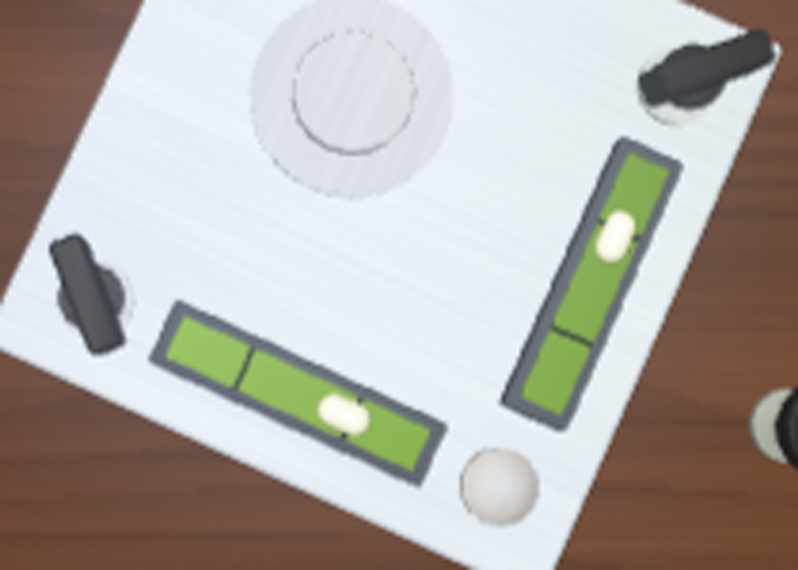

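Run:
```python
from h import *
c=read_camera("top");s=read_camera("side")
f=lambda x,y,z:ray(c,(x+.5)/3.8+260-.5,(y+.5)/3.8+190-.5,z)
vA=np.mean([f(*p,.075)for p in[(625,138),(682,165),(562,430),(502,402)]],0)
vB=np.mean([f(*p,.075)for p in[(180,302),(446,427),(418,485),(150,362)]],0)
uA=np.mean([f(625,138,.075)-f(502,402,.075),f(682,165,.075)-f(562,430,.075)],0);LA=np.linalg.norm(uA);uA/=LA
uB=np.mean([f(180,302,.075)-f(446,427,.075),f(150,362,.075)-f(418,485,.075)],0);LB=np.linalg.norm(uB);uB/=LB
print("vials",vA,vB,LA,LB,uA@uB)
sA=vA+.09*uA;sB=vB+.09*uB
print("screws pred",sA,sB,"pivots",vA-.09*uA,vB-.09*uB,f(499,486,.065))
print("bubbles",(f(616,236,.075)-vA)@uA,(f(344,414,.075)-vB)@uB)
print("lines A",[(f(*p,.075)-vA)@uA for p in[(619,231),(572,335)]],"B",[(f(*p,.075)-vB)@uB for p in[(244,368),(352,418)]])
m=c["color"].astype(int)
for n,S in(("A",sA),("B",sB)):
    S=S.copy();S[2]=.106
    print(n,"top",proj(c,S),"side",proj(s,S))
# grip ends top view at z .122
for n,P,Q in(("A",(648,88),(765,47)),("B",(70,240),(108,348))):
    p,q=f(*P,.122),f(*Q,.122);d=q-p;print(n,"mid",(p+q)/2,"len",np.linalg.norm(d),"yaw",np.degrees(np.arctan2(d[1],d[0])))
crop(s,300,150,160,170,3.5,"pics/sidez.png")
```

```text
vials [ 0.53389006 -0.11276602  0.075     ] [0.48878234 0.00583463 0.075     ] 0.1180540160640753 0.1172863200857853 -0.01297933054154578
screws pred [ 0.61529763 -0.1511432   0.075     ] [0.52609968 0.08773344 0.075     ] pivots [ 0.4524825  -0.07438883  0.075     ] [ 0.451465   -0.07606419  0.075     ] [ 0.45210273 -0.07583758  0.065     ]
bubbles 0.021172627510400614 -0.019897530593943547
lines A [np.float64(0.02353971694777439), np.float64(-0.022748687520585686)] B [np.float64(0.023964355881359367), np.float64(-0.0234538078321561)]
A top (np.float64(445.51640983424244), np.float64(208.1613405921592)) side (np.float64(324.4160678556186), np.float64(177.1561629676118))
B top (np.float64(283.0111656301884), np.float64(267.4428125895844)) side (np.float64(337.3372398659063), np.float64(275.847985584708))
A mid [ 0.61364599 -0.14665441  0.122     ] len 0.04775033442942025 yaw -70.24168422342514
B mid [0.52611037 0.08663282 0.122     ] len 0.042848706298718724 yaw -159.92983256834987
```

View pics/sidez.png

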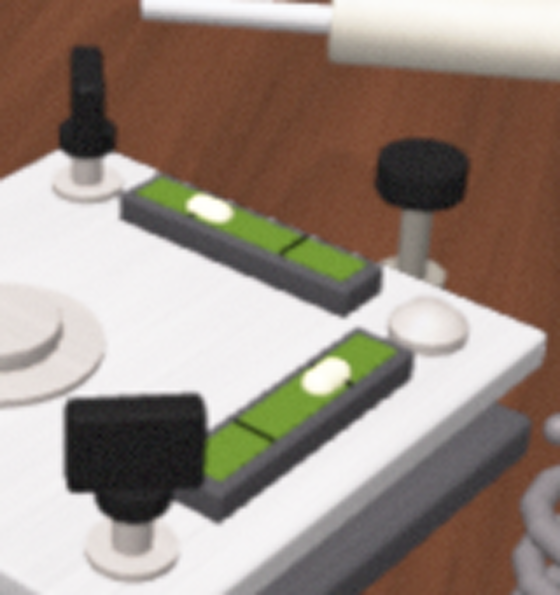

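```bash
python3 -m handwheel '[[8.5,1.8,-3.2,0,-2.2],[8.5,1.8,-3.2,0,-2.2],[8.5,1.8,-3.2,0,-2.2],[8.5,1.8,-3.2,0,-2.2],[8.5,1.8,-3.2,0,-2.2],[8.5,1.8,-3.2,0,-2.2],[8.5,1.8,-3.2,0,-2.2],[8.5,1.8,-3.2,0,-2.2],[8.5,1.8,-3.2,0,-2.2],[8.5,1.8,-3.2,0,-2.2],[8.5,1.8,-3.2,0,-2.2],[8.5,1.8,-3.2,0,-2.2]]'
```

```text
time_s: 1.25
position: [0.3992, 0.2382, 0.2316]
tcp_rot: [-3.142, -0.001, 0.824]
force: [0.3, 0.3, 0.0]
gripper_width: 0.0849
```

```bash
python3 -m handwheel '[[8.5,1.8,-3.2,0,-2.2],[8.5,1.8,-3.2,0,-2.2],[8.5,1.8,-3.2,0,-2.2],[8.5,1.8,-3.2,0,-2.2],[8.5,1.8,-3.2,0,-2.2],[8.5,1.8,-3.2,0,-2.2],[8.5,1.8,-3.2,0,-2.2],[8.5,1.8,-3.2,0,-2.2],[8.5,1.8,-3.2,0,-2.2],[8.5,1.8,-3.2,0,-2.2],[8.5,1.8,-3.2,0,-2.2],[8.5,0,0,0,0]]'
```

```text
time_s: 2.25
position: [0.5982, -0.1221, 0.2312]
tcp_rot: [3.133, 0.001, 0.391]
force: [-0.1, -1.3, 0.2]
gripper_width: 0.0846
```

```bash
python3 -m handwheel '[[8.5,0.8,-1.4,-1.5,-1.2],[8.5,0.8,-1.4,-2,-1.2],[8.5,0,0,-2,0],[8.5,0,0,-1.2,0],[8.5,0,0,0,0],[8.5,0,0,0,0]]'
python3 - <<'E'
from h import *
o=get_obs();print(o["position"],o["tcp_rot"])
c=read_camera("top");s=read_camera("side")
crop(c,380,140,130,120,4,"pics/t1.png");crop(s,250,90,160,130,4,"pics/s1.png")
cv2.imwrite("pics/m1.png",np.hstack([cv2.resize(cv2.imread("pics/t1.png"),(380,350)),cv2.resize(cv2.imread("pics/s1.png"),(420,350))]))
E
```

```text
time_s: 2.75
position: [0.6122, -0.1397, 0.1637]
tcp_rot: [-3.141, 0.001, 0.362]
force: [-0.0, 0.6, 0.2]
gripper_width: 0.0849
[ 0.6122455  -0.13971566  0.16374401] [-3.14050276e+00  1.32993264e-03  3.61518296e-01]
```

View pics/m1.png

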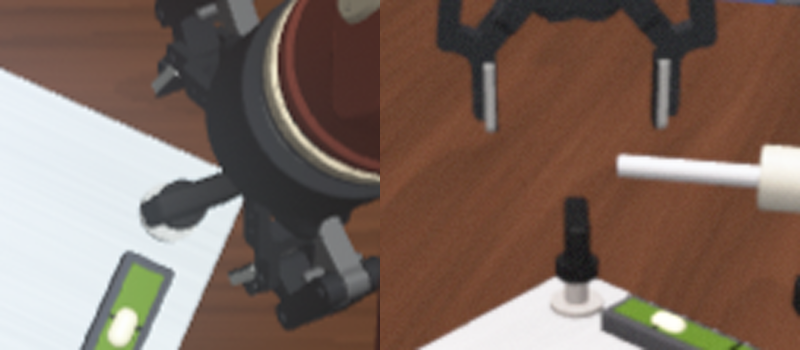

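```bash
python3 -m handwheel '[[8.5,0.2,-0.5,0,-0.7],[8.5,0,-0.4,0,0],[8.5,0,0,-1.5,0],[8.5,0,0,-1.5,0],[8.5,0,0,-1.5,0],[8.5,0,0,-1.5,0],[8.5,0,0,-0.8,0],[8.5,0,0,0,0],[8.5,0,0,0,0]]'
python3 - <<'E'
from h import *
o=get_obs();print(o["position"],o["tcp_rot"])
s=read_camera("side")
crop(s,250,90,160,130,4,"pics/s2.png")
E
```

```text
time_s: 3.6
position: [0.6148, -0.1496, 0.0967]
tcp_rot: [3.141, -0.0, 0.348]
force: [0.2, -0.5, -0.5]
gripper_width: 0.0848
[ 0.61482702 -0.14963999  0.09665203] [ 3.14116422e+00 -1.57813246e-04  3.48464723e-01]
```

View pics/s2.png

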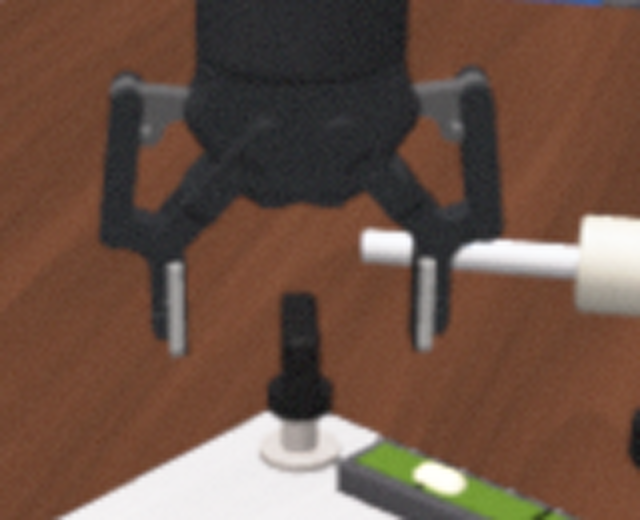

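The side view shows the grip centred between the open fingers (fingers at crop x≈177 and 425, grip at 299). I'll close on it.

```bash
python3 -m handwheel '[[0.8,0,0,0,0],[0.8,0,0,0,0],[0.8,0,0,0,0],[0.8,0,0,0,0],[0.8,0,0,0,0],[0.8,0,0,0,0],[0.8,0,0,0,0],[0.8,0,0,0,0],[0.8,0,0,0,0],[0.8,0,0,0,0]]'
```

```text
time_s: 4.48
position: [0.6145, -0.1492, 0.0966]
tcp_rot: [-3.141, 0.0, 0.349]
force: [-1.6, 0.9, 3.8]
gripper_width: 0.013
```

```bash
python3 -m handwheel '[[0.8,0,0,0,3],[0.8,0,0,0,5],[0.8,0,0,0,5],[0.8,0,0,0,5],[0.8,0,0,0,5],[0.8,0,0,0,5],[0.8,0,0,0,5],[0.8,0,0,0,5],[0.8,0,0,0,5],[0.8,0,0,0,4],[0.8,0,0,0,0],[0.8,0,0,0,0]]'
python3 - <<'E'
from h import *
c=read_camera("top");s=read_camera("side");o=get_obs();print(o["position"],o["tcp_rot"],o["moment"])
crop(c,260,150,220,200,3,"pics/t3.png");crop(s,300,150,160,170,3.5,"pics/s3.png")
E
```

```text
time_s: 5.48
position: [0.6134, -0.1503, 0.0966]
tcp_rot: [-3.14, 0.002, 1.167]
force: [-4.1, -0.5, 5.3]
gripper_width: 0.0129
[ 0.61343327 -0.15027163  0.09661782] [-3.13995498e+00  1.74964758e-03  1.16686599e+00] [-0.12251515  0.69333062  0.09232922]
```

View pics/s3.png

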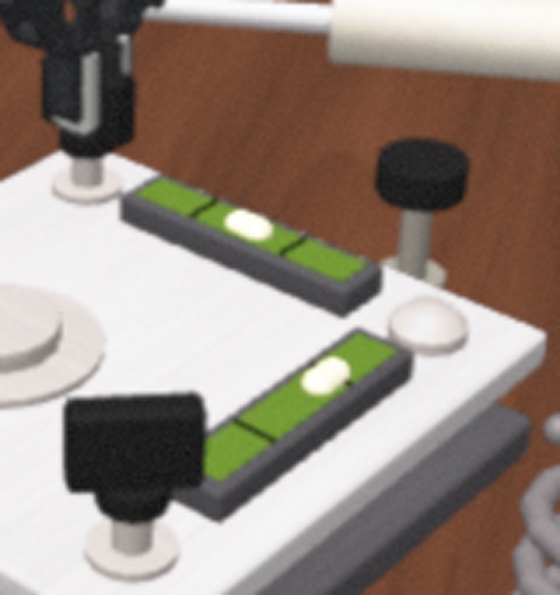

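Bubble A (crop 249,225) lies midway between its lines (204 and 293). Now I release, lift and go to B.

```bash
python3 -m handwheel '[[8.5,0,0,0,0],[8.5,0,0,0,0],[8.5,0,0,0,0],[8.5,0,0,0,0],[8.5,0,0,0,0],[8.5,0,0,0,0],[8.5,0,0,1.5,0],[8.5,0,0,2,0],[8.5,0,0,2,0],[8.5,0,0,1.5,0],[8.5,0,0,0,0],[8.5,0,0,0,0]]'
python3 -m handwheel '[[8.5,-1,2.6,0,4.5],[8.5,-1,2.6,0,4.5],[8.5,-1,2.6,0,4.5],[8.5,-1,2.6,0,4.5],[8.5,-1,2.6,0,4.5],[8.5,-1,2.6,0,4.5],[8.5,-1,2.6,0,4.5],[8.5,-1,2.6,0,4.5],[8.5,-0.7,2.6,0,4.5],[8.5,0,0,0,3],[8.5,0,0,0,0],[8.5,0,0,0,0]]'
python3 - <<'E'
from h import *
c=read_camera("top");s=read_camera("side");o=get_obs();print(o["position"],o["tcp_rot"])
crop(c,240,160,240,180,3.3,"pics/t4.png");crop(s,240,130,220,200,2.8,"pics/s4.png")
E
```

```text
time_s: 6.58
position: [0.615, -0.1492, 0.1668]
tcp_rot: [3.14, -0.0, 1.169]
force: [-0.3, -0.5, -1.0]
gripper_width: 0.085
time_s: 7.58
position: [0.5269, 0.0841, 0.1651]
tcp_rot: [-3.139, 0.0, 1.927]
force: [0.0, -0.1, -0.3]
gripper_width: 0.085
[0.52751062 0.08318223 0.1655174 ] [-3.13992568e+00  7.21177246e-04  1.92477289e+00]
```

View pics/s4.png

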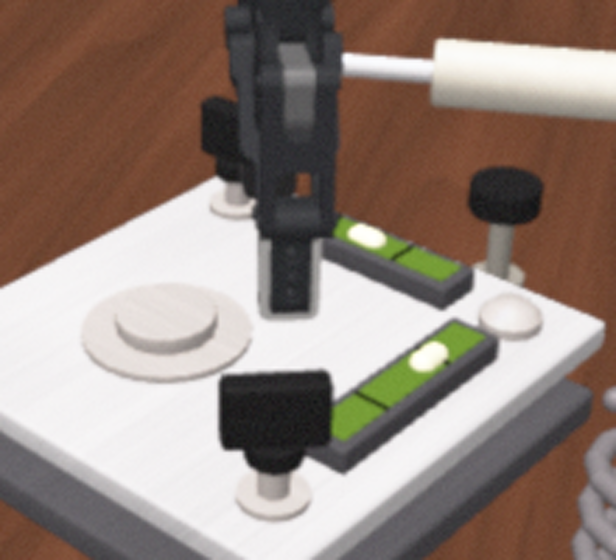

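View pics/t4.png

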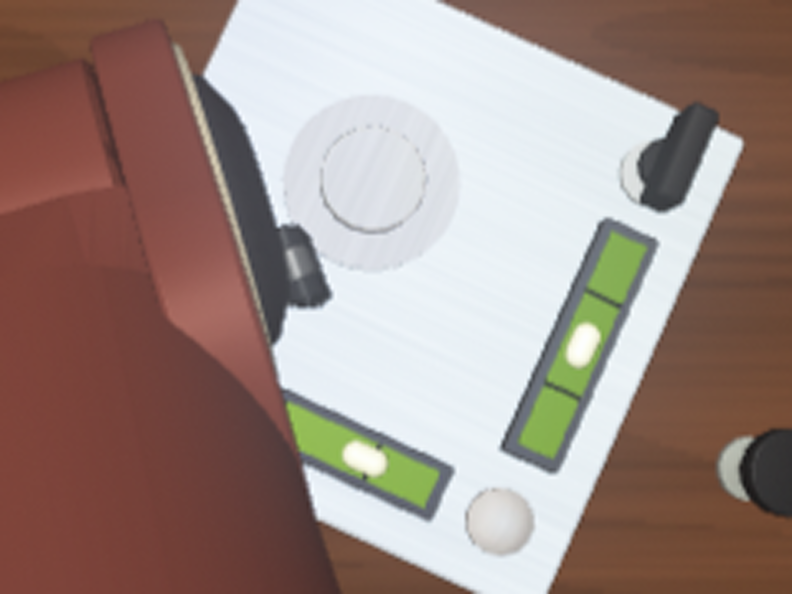

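Both views show that bubble A stayed between its lines (top crop 583,344, with lines at 298 and 391). Next I lower onto B.

```bash
python3 -m handwheel '[[8.5,-0.1,0.3,0,0],[8.5,0,0,-1.5,0],[8.5,0,0,-1.5,0],[8.5,0,0,-1.5,0],[8.5,0,0,-1.5,0],[8.5,0,0,-0.9,0],[8.5,0,0,0,0],[8.5,0,0,0,0]]'
python3 - <<'E'
from h import *
o=get_obs();print(o["position"],o["tcp_rot"])
s=read_camera("side")
crop(s,240,130,220,200,2.8,"pics/s5.png")
E
```

```text
time_s: 8.35
position: [0.5266, 0.0875, 0.0971]
tcp_rot: [-3.141, 0.0, 1.927]
force: [0.5, -0.0, 0.6]
gripper_width: 0.0847
[0.52660561 0.08749372 0.09710157] [-3.14086146e+00  6.81107005e-05  1.92748842e+00]
```

View pics/s5.png

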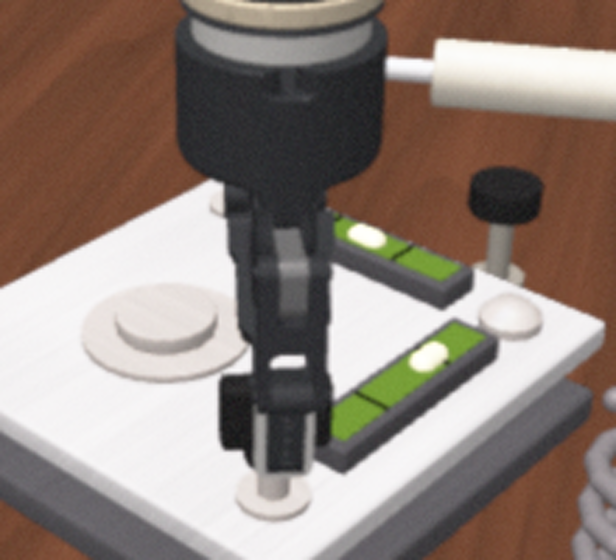

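```bash
python3 -m handwheel '[[0.8,0,0,0,0],[0.8,0,0,0,0],[0.8,0,0,0,0],[0.8,0,0,0,0],[0.8,0,0,0,0],[0.8,0,0,0,0],[0.8,0,0,0,0],[0.8,0,0,0,0],[0.8,0,0,0,0],[0.8,0,0,0,0]]'
```

```text
time_s: 9.23
position: [0.5267, 0.0877, 0.0976]
tcp_rot: [3.141, 0.0, 1.928]
force: [-0.9, 0.2, 4.9]
gripper_width: 0.0132
```

```bash
python3 -m handwheel '[[0.8,0,0,0,-3],[0.8,0,0,0,-5],[0.8,0,0,0,-5],[0.8,0,0,0,-5],[0.8,0,0,0,-5],[0.8,0,0,0,-5],[0.8,0,0,0,-5],[0.8,0,0,0,-5],[0.8,0,0,0,-5],[0.8,0,0,0,-3],[0.8,0,0,0,0],[0.8,0,0,0,0]]'
python3 - <<'E'
from h import *
s=read_camera("side");o=get_obs();print(o["position"],o["tcp_rot"])
crop(s,240,130,220,200,2.8,"pics/s6.png")
E
```

```text
time_s: 10.23
position: [0.5267, 0.087, 0.0976]
tcp_rot: [3.141, 0.001, 1.125]
force: [-0.8, -1.6, 5.9]
gripper_width: 0.0125
[0.5267027  0.08701619 0.09763587] [3.14092951e+00 8.16956383e-04 1.12466411e+00]
```

View pics/s6.png

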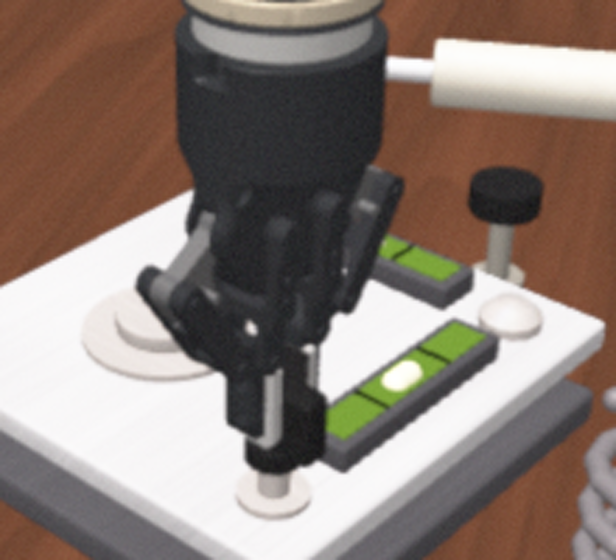

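Bubble B (crop 403,376) is midway between its lines (372,398 and 435,353). I'll open, lift and retreat along y.

```bash
python3 -m handwheel '[[8.5,0,0,0,0],[8.5,0,0,0,0],[8.5,0,0,0,0],[8.5,0,0,0,0],[8.5,0,0,0,0],[8.5,0,0,0,0],[8.5,0,0,1.5,0],[8.5,0,0,2.5,0],[8.5,0,0,2.5,0],[8.5,0,0,2.5,0],[8.5,0,0,2,0],[8.5,0,0,0,0]]'
python3 -m handwheel '[[8.5,-0.4,3,0,0],[8.5,-0.4,3,0,0],[8.5,-0.4,3,0,0],[8.5,-0.4,3,0,0],[8.5,-0.4,3,0,0],[8.5,-0.4,3,0,0],[8.5,-0.4,3,0,0],[8.5,-0.4,3,0,0],[8.5,-0.4,3,0,0],[8.5,0,0,0,0],[8.5,0,0,0,0],[8.5,0,0,0,0]]'
python3 - <<'E'
from h import *
c=read_camera("top");s=read_camera("side");o=get_obs();print(o["position"],o["joint_velocities"].round(3) if hasattr(o["joint_velocities"],"round") else o["joint_velocities"])
crop(c,240,160,240,180,3.3,"pics/t7.png");crop(s,240,130,220,200,2.8,"pics/s7.png")
E
```

```text
time_s: 11.28
position: [0.5294, 0.0882, 0.2116]
tcp_rot: [3.134, -0.006, 1.125]
force: [0.5, -0.2, 0.7]
gripper_width: 0.0848
time_s: 12.28
position: [0.4905, 0.3567, 0.2063]
tcp_rot: [3.142, 0.002, 1.125]
force: [0.8, -0.8, -0.3]
gripper_width: 0.085
[0.49124147 0.35570618 0.20691792] [ 0.005 -0.007  0.    -0.004 -0.004  0.001  0.   ]
```

View pics/t7.png

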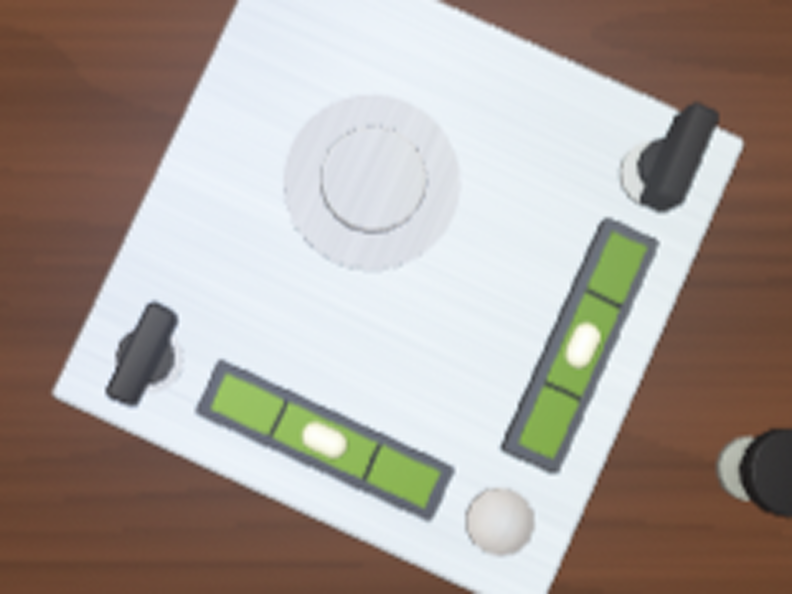

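View pics/s7.png

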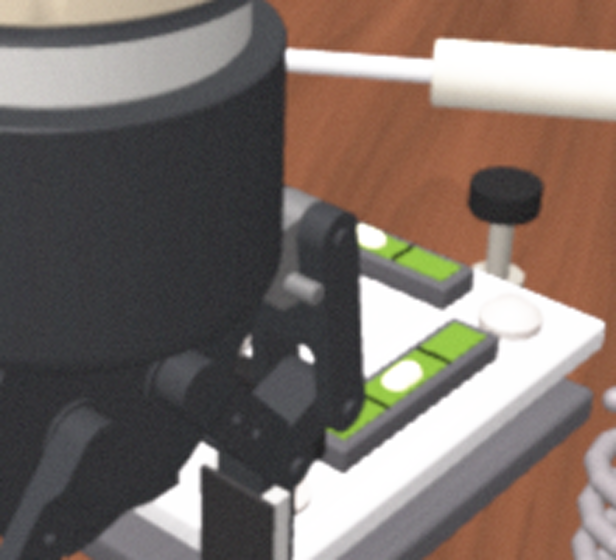

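Both bubbles sit wholly between their lines: A at (583,344) and B at (325,439) in the top crop. The arm is clear of the stage.

Run:
```python
from rig import *
print(sign_off())
```

```text
the job is handed in; nothing more can be done
None
```

The stage is level: both bubbles lie wholly between their black lines, near the middle. I handed the job in at about 12.4 s of the 43 s allowed.

- **Screw A:** I turned it about 47° anticlockwise. Its bubble had started about 21 mm off, towards the screw.
- **Screw B:** I turned it about 46° clockwise. Its bubble had started about 20 mm off, towards the pivot foot.

After each screw I opened the fingers and lifted clear. The last top picture shows both bubbles centred with the arm well away from the stage. The last side picture agrees for bubble B, but the arm partly hid vial A there, so A's final check rests on the top view alone. In the readings after each move the outside force stayed below about 7 N, and no check failed or disagreed.

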